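# Lock up the hazardous-drug box

### The job

Lock up the white hazardous-drug box: press its blue lid fully shut, then swing the yellow hasp down over the staple until it lies against the front of the box, then take the red-headed pin from its grey parking block and drop it upright through the staple loop, in front of the hasp, until its head rests on the loop. Let go of everything, and leave the jar, the bottle and the carton where they stand.

Things in the scene. Friction and masses are not known exactly. Their poses are not given: they have to be found in the camera images.
- lockbox: White steel box fixed to the counter, 200 deep (x) by 240 wide (y) by 130 high, plus a 20 mm lid (lid top at 150 when shut). Origin at the centre of its underside, z up. Its front (face at x = -100), with staple and hasp, faces away from the robot, turned to its right (box yaw 2.2 to 2.8 rad). White jars stand inside.
- lid (a joint): Angle of the blue lid (200 x 240 x 20 mm, 0.5 kg): 0 = shut, starts 0.3 to 0.6 rad open, limit 1.2. Hinge along the box's y axis at box x = +100, z = 130 mm (lid's underside); opening lifts the front edge. Stiff (0.8 N m friction): it stays where left; push it down to 0 with a few newtons near the front edge. Its top is flat and free on both sides of the hasp.
- lid_front (a point): Middle of the upper front edge of the lid; its axes turn with the lid and equal those of the box when the lid is shut. At box (-100, 0, 150) mm when shut.
- hasp (a joint): Angle of the yellow hasp relative to the lid: 0 = hanging flat against the box front, staple through its slot; pi/2 = sticking straight out in front; pi = standing square to the lid; limit 3.6 (leaning back over the lid). Starts 2.0 to 3.2. Stiff (0.08 N m friction): it stays where left, so it must be pushed all the way down, 1 to 2 N near its end.
- hasp_hinge (a point): Middle of the hasp's hinge axis, which runs along the box's y axis in front of the lid's front edge; at box (-105, 0, 140) mm when the lid is shut. Its axes turn with the hasp and equal those of the box when lid and hasp are shut (the hasp then points along -z).
- hasp_end (a point): Middle of the hasp's free end, 105 mm from its hinge axis. The hasp is a flat plate 90 wide (y) and 4 thick, centred on the axis. Its slot, 34 wide, lies 44 to 72 mm from the axis; the solid strips at both sides of it (17 to 45 mm from the middle) are the place to push, clear of the staple.
- staple (a point): Centre of the opening of the staple, a fixed level loop of 6 mm square steel bar on the box front, open up and down; at box (-126, 0, 90) mm, axes as the box. Opening with the hasp down: 38 (x) by 16 (y). Bar tops are 3 mm above this point; outside, the loop is 28 wide in y and ends 25 mm out in -x. The closed hasp's face is 19 mm away in +x.
- block: Grey plastic parking block, 60 x 60 x 70 mm high, fixed to the counter, with a hole (14 mm wide, 65 deep) in the middle of its top in which the pin stands. Origin at the centre of its underside. It stands to the right of the box as the robot sees it, in one of two places (the jar takes the other).
- pin: Retaining pin, 0.1 kg, 102 mm long, standing upright in the block. Origin on its axis at the underside of the head, z up towards the head. Head of red plastic: flange 30 mm across from z = 0 to 6, above it a round grip 26 mm across from z = 8 to 42. Steel shank 10 mm across below, to z = -60, the last 10 mm tapering to 4 mm.
- pin_tip (a point): Lower tip of the pin's shank, 60 mm below the pin's origin.
- jar: Bystander: white jar with green cap, 68 mm across, about 95 high, to the right of the box, in the place the block has not taken. Origin under its centre.
- amber: Bystander: amber bottle, 54 mm across, 120 high, beside the box. Origin under its centre.
- carton: Bystander: white carton, 70 x 110 x 50 mm, beside the box. Origin under its centre.
Things that resemble listed ones, but are neither listed nor needed, are in the scene too. There is more than one size of the pin; the one meant has the size given above.

How it is judged:
On the way, in this order (a step that is already met when the one before it is completed fails the run):
1. the lid is shut (value of joint lid below 0.04 rad), for 0.2 s.
2. the lid is shut and the hasp lies down over the staple (value of joint lid below 0.04 rad and value of joint hasp below 0.12 rad), for 0.2 s.
At the end, for the whole second after the job is handed in: Lid shut (below 0.04 rad), hasp down over the staple (below 0.12 rad), the pin upright (within 0.17 rad) through the staple loop with its head down on the loop's bars (within 6 mm in height), at rest and released (all of step 2 and x of pin in the frame of staple between -0.018 and 0.018 m and y of pin in the frame of staple between -0.007 and 0.007 m and z of pin in the frame of staple between -0.004 and 0.009 m and angle between pin's own z axis and vertical below 0.17 rad and linear speed of pin below 0.02 m/s); the robot touches nothing.
It fails at once if the white jar is shoved more than 30 mm or tipped over (distance of jar from where it was at the start of the episode above 0.03 m or angle between jar's own z axis and vertical above 0.5 rad).
It fails at once if the amber bottle is shoved more than 30 mm or tipped over (distance of amber from where it was at the start of the episode above 0.03 m or angle between amber's own z axis and vertical above 0.5 rad).
It fails at once if the carton is shoved more than 30 mm or tipped over (distance of carton from where it was at the start of the episode above 0.03 m or angle between carton's own z axis and vertical above 0.5 rad).
It also fails if it takes over 72 s, if anything falls off the work surface, if the arm or the gripper's body presses on something with over 40 N, if the wrist force passes 120 N, or if a joint passes its speed limit or range.

### The arm

A 7-joint arm with a two-finger parallel gripper is mounted at the origin on the work surface. World frame = base frame: x ahead of the robot, y to its left, z up, the work surface at z = 0. Lengths are in m, angles in rad, forces in N, time in s.
With the tool pointing down it reaches from about 0.35 to 0.9 m from the base axis. Payload 19.9 kg.
Tool frame: the origin (TCP) lies midway between the tips of the shut fingers; the grasp point (between the pads) lies 19 mm behind it; z points along the fingers, y is the line along which they close (so a half turn about z gives the same grasp; the last joint's range is limited). The gripper opens to 94 mm and grips with 3 to 60 N. Pads are 16 mm wide; open, the fingers measure 119 mm over their backs; the gripper's body (75 mm by 177 mm) begins 78 mm behind the grasp point.
Start: joints at [-1.179, 0.417, -0.01, 1.614, 0.005, 1.111, -0.053], TCP at [0.263, 0.567, 0.205] pointing down, gripper open.
Joint ranges: [-2.81, 2.81], [-0.39, 2.02], [-1.27, 1.25], [0.06, 2.57], [-1.19, 4.33], [0.19, 2], [-2.82, 2.82]. Speed limits (rad/s): [1.89, 1.89, 2.39, 2.39, 3.01, 3.01, 3.01].

### API

Orientations are given as a unit quaternion [x, y, z, w].
In Python, from rig import r gives the robot as it stands.
- The arm moves only by the shell command python3 -m jog 'ROWS' [FORCE]. ROWS is text: rows parted by semicolons, each of 7 numbers parted by spaces: the finger opening in cm, from 0 to 9.4, then the shift along the tool's x, y, z in cm, then the turn, a rotation vector about the tool's x, y, z in rad. A call has 1 to 12 rows; each row shifts and turns the commanded pose from where the row before left it, along the tool's axes as they then stand; what a row does not reach is not made up. A row lasts 1/10 s, in which the tool goes at most 50 mm and 8.59 degrees, less where a joint would pass 70% of its speed; a pose out of reach is approached as far as the arm can. A call is refused whole if a number of a shift passes 5 or a number of a turn 0.15, either way. A call with a gripper value outside its range is refused whole. The fingers move at their own pace and stop on an object; FORCE is the grip in N (left out, the last holds). Time passes only in rows, so rows that do not move let the fingers close. It gives the time, the measured TCP pose, the force, the opening and the grip force at its end, in the units of the state.
- r.sense(): the state, without advancing time (a new reading comes with each control period).
- r.snapshot(name): name is "scene" or "top" or "wrist"; returns the picture (400x640x3 uint8, blue, green, red); there is no depth.
- r.calibration(name): a dict with "intrinsics" (3x3 intrinsics, pixels), "camera_from_world" (4x4, takes a point from world to camera coordinates); the wrist camera has in their place "tool_from_camera" (4x4, takes a point from camera to tool coordinates, whose origin is the TCP and whose axes are the flange's). Camera axes: x right, y down, z forward; pixel columns grow to the right and rows downward; lengths in m; the calibration is good to about 2 mm. A picture is of the moment at which its call begins: read the wrist's pose just before it. calibration takes no time and is no camera call.
- r.sign_off(): hands the job in; it is judged then, once.
The state is a dict: "t": time; "q": joint angles; "dq": joint speeds; "tau": joint torques, N m; "position": TCP position; "tool_rot": TCP orientation; "contact_force": force on the tool from outside, world axes, zero at the start; "wrist_torque": the same for the moment, N m; "opening": opening from 0.0 (shut) to 1.0 (fully open); "gripper_force": force on a finger pad.
Only numpy, scipy, OpenCV 4.12 (cv2) and the standard library are available. Lean on these libraries where they do the work, as an engineer would, in place of code of your own. Each camera call takes 0.05 s, during which the arm holds its last target. There are 200 camera calls.

## Working session

There is one attempt and no reset: what is moved stays moved. The work goes in short steps, Python scripts to look and compute and a shell command to move; the robot and the scene stay as the last step left them, time stands still between calls to the robot, and variables do not carry over. Pictures are saved under pics/ and viewed, at most 10 in all, crops included, and the job is handed in when it is done.

```bash
ls; mkdir -p pics
python3 - <<'E'
from rig import r
import cv2,numpy as np
np.set_printoptions(precision=4,suppress=True)
for n in("scene","top"):
    cv2.imwrite(f"pics/{n}0.png",r.snapshot(n)); c=r.calibration(n); print(n,c["intrinsics"],c["camera_from_world"])
print(r.calibration("wrist"))
s=r.sense();print(s["t"],s["position"],s["tool_rot"],s["opening"])
E
```

```text
pics
scene [[477.88     0.     318.6366]
 [  0.     477.88   202.3182]
 [  0.       0.       1.    ]] [[ 0.807   0.5902 -0.0202 -0.4817]
 [ 0.3778 -0.5423 -0.7504 -0.079 ]
 [-0.4539  0.598  -0.6606  1.5663]
 [ 0.      0.      0.      1.    ]]
top [[502.9398   0.     312.2425]
 [  0.     502.9398 196.4201]
 [  0.       0.       1.    ]] [[-0.0141 -0.9998  0.0102  0.072 ]
 [-0.9958  0.0131 -0.0903  0.552 ]
 [ 0.0902 -0.0115 -0.9959  1.3201]
 [ 0.      0.      0.      1.    ]]
{'intrinsics': array([[310.8545,   0.    , 311.5733],
       [  0.    , 310.8545, 197.2126],
       [  0.    ,   0.    ,   1.    ]]), 'tool_from_camera': array([[-0.0002, -0.9658, -0.2594,  0.0749],
       [ 1.    ,  0.    , -0.0009, -0.0003],
       [ 0.0009, -0.2594,  0.9658, -0.1783],
       [ 0.    ,  0.    ,  0.    ,  1.    ]])}
0.1 [0.2626 0.5668 0.2049] [ 0.2152  0.9766 -0.0005 -0.0001] 1.0034789181982195
```

View pics/scene0.png

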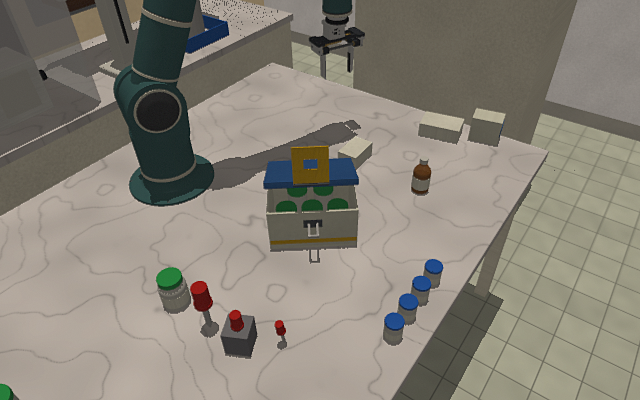

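View pics/top0.png

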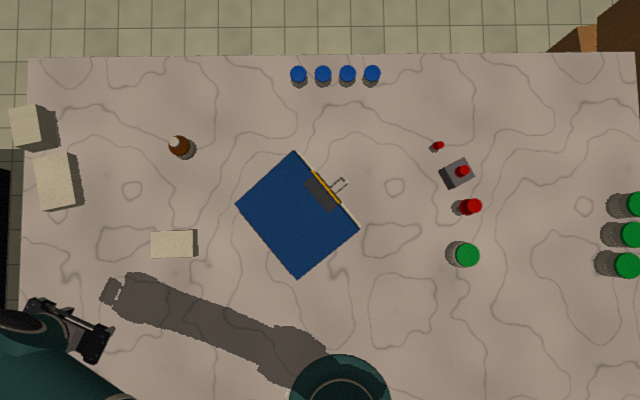

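Run:
```python
import cv2,numpy as np
s=cv2.imread("pics/scene0.png");t=cv2.imread("pics/top0.png")
def c(im,x,y,w):
    h=w*3//4; return cv2.resize(im[y:y+h,x:x+w],(400,300),interpolation=cv2.INTER_CUBIC)
cv2.imwrite("pics/m1.png",np.vstack([np.hstack([c(t,230,148,188),c(t,420,130,80)]),np.hstack([c(s,235,145,160),c(s,180,265,120)])]))
```

```text
(no output)
```

View pics/m1.png

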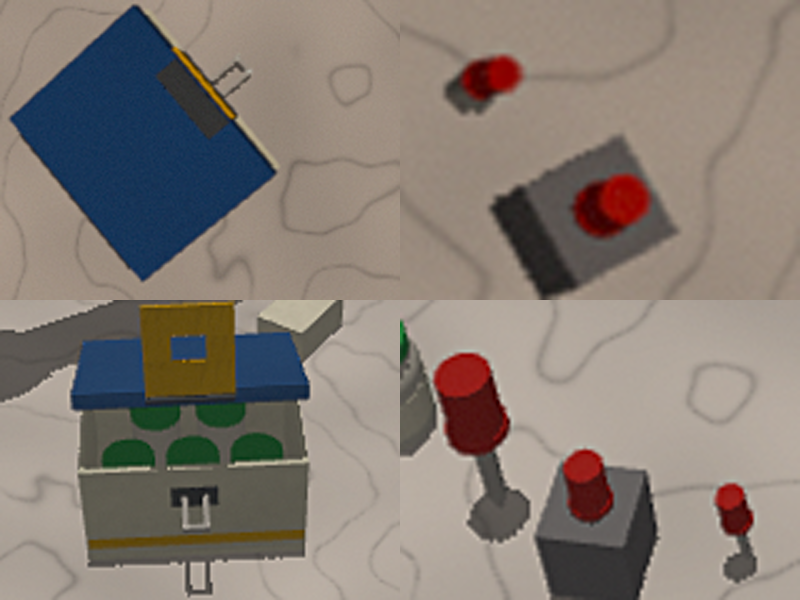

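```bash
cat > h.py <<'E'
import numpy as np
from rig import r
from scipy.optimize import least_squares
from scipy.spatial.transform import Rotation as R
np.set_printoptions(precision=4,suppress=True)
C={n:r.calibration(n) for n in("scene","top","wrist")}
def proj(n,P):
    c=C[n];p=c["camera_from_world"]@np.append(P,1);p=c["intrinsics"]@p[:3];return p[:2]/p[2]
E
python3 - <<'E'
from h import *
def lidpt(x,y,z,a): # shut coords -> box
    dx,dz=x-.1,z-.13; return np.array([.1+dx*np.cos(a)+dz*np.sin(a),y,.13-dx*np.sin(a)+dz*np.cos(a)])
def hp(d,y,a,h):
    p=lidpt(-.105,y,.14,a);t=a+h;return p+d*np.array([-np.sin(t),0,-np.cos(t)])
def W(p,v): return R.from_euler('z',v[2]).apply(p)+np.array([v[0],v[1],0])
F=lambda *p:(lambda v:np.array(p))
L=lambda *p:(lambda v:lidpt(*p,v[3]))
H=lambda d,y:(lambda v:hp(d,y,v[3],v[4]))
obs=[("top",L(.1,-.12,.15),(234.7,203.5)),("top",L(.1,.12,.15),(296.7,279.6)),("top",L(-.1,-.12,.15),(293.4,150.3)),("top",L(-.1,.12,.15),(359.2,228.8)),
("scene",F(-.1,.12,0),(271,251)),("scene",F(-.1,-.12,0),(356.2,247.4)),("scene",F(-.1,.12,.13),(267,214.6)),("scene",F(-.1,-.12,.13),(358.2,209.4)),
("scene",L(-.1,.12,.13),(264.2,188.2)),("scene",L(-.1,-.12,.13),(358.2,184.2)),("scene",H(.105,.045),(291.8,147.4)),("scene",H(.105,-.045),(329,146.2)),
("scene",F(-.151,.014,.09),(308.6,235.8)),("scene",F(-.151,-.014,.09),(318.6,235.4))]
f=lambda v:np.concatenate([proj(n,W(g(v),v))-o for n,g,o in obs])
s=least_squares(f,[.55,0,2.5,.4,2.6],loss='soft_l1');v=s.x
print(v);print(f(v).reshape(-1,2))
for n,p in(("lidfront",lidpt(-.1,0,.15,v[3])),("hinge",hp(0,0,v[3],v[4])),("end",hp(.105,0,v[3],v[4])),("staple",np.array([-.126,0,.09])),("lidf_shut",np.array([-.1,0,.15]))):print(n,W(p,v))
for z in(.112,):
  g=lambda p:np.r_[proj("top",np.r_[p[:2],p[2]])-(465,169.6),proj("scene",p)-(234.9,315.1)]
  q=least_squares(g,[.6,-.3,.1]);print("pin top",q.x,q.fun)
E
```

```text
[0.5024 0.0977 2.2541 0.3836 2.8269]
[[-1.2766 -0.2588]
 [ 0.2364  0.4616]
 [-1.9685 -1.2545]
 [-0.0152  0.5525]
 [-0.6397 -1.6929]
 [ 0.8247 -2.5818]
 [-1.0209  0.1625]
 [ 0.4728  0.7331]
 [-0.8265  0.6534]
 [ 0.857   0.0076]
 [-1.1677  0.302 ]
 [-0.1939 -0.2703]
 [-0.3339  1.8637]
 [ 0.5842  1.7038]]
lidfront [0.5516 0.0372 0.2234]
hinge [0.5569 0.0307 0.216 ]
end [0.5524 0.0364 0.3207]
staple [0.582 0.    0.09 ]
lidf_shut [0.5655 0.0202 0.15  ]
pin top [ 0.6093 -0.3198  0.1099] [-0.4842 -0.4658 -0.5714  0.0116]
```

Candidate pins: a large one at scene (202,295), one in the grey block at (236,320), and a small one at (280,328). The enlarged crop shows that only the middle one stands in the block and is the middle size, so that's the one meant. The pose fit is good, so I'll shut the lid first with closed fingers, approaching from behind the hasp.

```bash
python3 -m jog '0 0 0 -1.4 0 0 0.1135;0 0 0 -1.4 0 0 0.1135;0 0 0 -1.4 0 0 0.1135;0 0 0 -1.4 0 0 0.1135' && python3 -m jog '0 -4.45 -1.22 0 0 0 0;0 -4.45 -1.22 0 0 0 0;0 -4.45 -1.22 0 0 0 0;0 -4.45 -1.22 0 0 0 0;0 -4.45 -1.22 0 0 0 0;0 -4.45 -1.22 0 0 0 0;0 -4.45 -1.22 0 0 0 0;0 -4.45 -1.22 0 0 0 0;0 -4.45 -1.22 0 0 0 0;0 -4.45 -1.22 0 0 0 0;0 -4.45 -1.22 0 0 0 0;0 -4.45 -1.22 0 0 0 0'
cat > b.py <<'E'
from h import *
B=np.array([.5024,.0977,2.2541])
s=r.sense();p=s["position"];M=R.from_quat(s["tool_rot"]).as_matrix()
Rb=R.from_euler('z',B[2]).as_matrix()
print("t",s["t"],"box mm",1e3*Rb.T@(p-[B[0],B[1],0]),"tool in box",R.from_matrix(Rb.T@M).as_rotvec(),"f",s["contact_force"])
E
python3 b.py
python3 - <<'E'
from h import *
for n,a,b in(("big",(474,206),(199.8,285)),("small",(439,145),(279,323))):
  g=lambda p:np.r_[proj("top",p)-a,proj("scene",p)-b]
  q=least_squares(g,[.6,-.3,.1]);print(n,q.x,q.fun)
E
```

```text
t: 0.5
position: [0.2626, 0.5669, 0.2616]
tool_rot: [0.432, 0.902, -0.0, 0.0]
contact_force: [-0.4, 0.6, 0.3]
opening: 0.695
gripper_force: 0.0
t: 1.7
position: [0.4864, 0.0587, 0.2615]
tool_rot: [0.429, 0.903, 0.0, -0.0]
contact_force: [-0.3, 1.0, 0.6]
opening: 0.002
gripper_force: 0.0
t 1.7 box mm [-20.1565  37.0635 261.5085] tool in box [ 3.1415 -0.0002  0.0001] f [-0.3139  1.0262  0.6384]
big [ 0.515  -0.3248  0.1489] [-0.8336 -0.7522 -1.0059 -0.015 ]
small [ 0.6811 -0.2644  0.0753] [-0.9762 -1.0133 -1.184   0.074 ]
```

```bash
python3 -m jog '0 0 0 3 0 0 0;0 0 0 2.5 0 0 0;0 0 0 1 0 0 0;0 0 0 1 0 0 0;0 0 0 1 0 0 0;0 0 0 1 0 0 0;0 0 0 0.8 0 0 0;0 0 0 0.6 0 0 0;0 0 0 0.4 0 0 0;0 0 0 0 0 0 0;0 0 0 0 0 0 0'; python3 b.py
```

```text
t: 2.8
position: [0.4863, 0.0605, 0.1499]
tool_rot: [0.43, 0.903, 0.0, -0.0]
contact_force: [-13.8, -1.8, 36.8]
opening: 0.007
gripper_force: 18.4
t 2.8 box mm [-18.6711  35.9872 149.9457] tool in box [ 3.1408 -0.0009  0.0011] f [-13.8226  -1.8206  36.7964]
```

```bash
python3 -m jog '0 0 0 -1.5 0 0 0;0 0 0 -3 0 0 0;0 0 0 -3 0 0 0;0 0 0 0 0 0 0'; python3 b.py
python3 - <<'E'
from rig import r
import cv2
i=r.snapshot("scene");cv2.imwrite("pics/s1.png",cv2.resize(i[130:270,230:400],None,fx=4,fy=4,interpolation=cv2.INTER_CUBIC))
E
```

```text
t: 3.2
position: [0.4877, 0.0608, 0.2267]
tool_rot: [0.429, 0.903, 0.002, 0.002]
contact_force: [0.6, 0.9, -0.6]
opening: -0.001
gripper_force: 0.0
t 3.2 box mm [-19.3308  34.6734 226.6828] tool in box [ 3.1368 -0.0005 -0.0025] f [ 0.5875  0.9338 -0.5568]
```

View pics/s1.png

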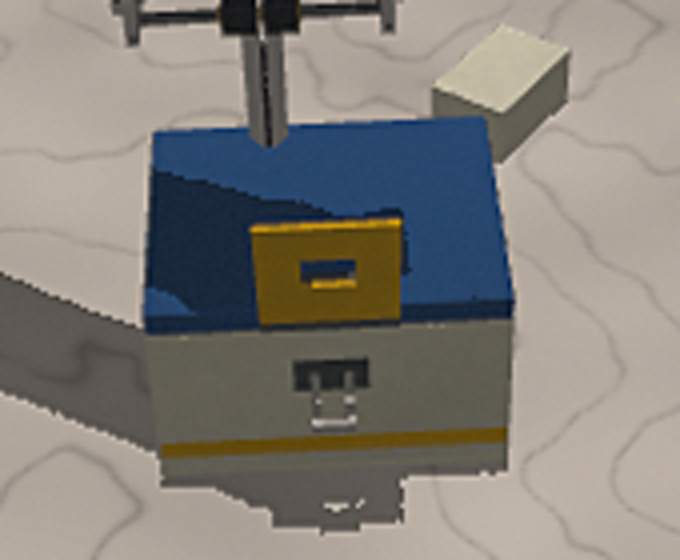

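The lid is shut and the hasp leans forward, with the left strip free. I'll push that strip along the hasp's arc.

```bash
python3 -m jog '0 -4.5 -0.15 0 0 0 0;0 -4.5 0 0 0 0 0;0 -1.6 0 0.5 0 0 0;0 -1.4 0 0.8 0 0 0;0 -1.3 0 1 0 0 0;0 -1.25 0 1.2 0 0 0;0 -0.85 0 1.5 0 0 0;0 -0.7 0 1.6 0 0 0;0 -1 0 1.9 0 0 0;0 0 0 1.5 0 0 0;0 0.2 0 1.4 0 0 0;0 0 0 0 0 0 0'; python3 b.py
```

```text
t: 4.45
position: [0.5903, -0.0707, 0.1074]
tool_rot: [0.429, 0.903, -0.001, -0.001]
contact_force: [-0.0, 0.3, -0.4]
opening: 0.005
gripper_force: 0.0
t 4.45 box mm [-186.1281   38.1375  107.4039] tool in box [-3.1394 -0.0005 -0.0031] f [-0.0421  0.2749 -0.3821]
```

```bash
python3 -m jog '0 0.7 0.1 0.9 0 0 0;0 1 0 1.2 0 0 0;0 1.3 0 0.8 0 0 0;0 1.3 0 0.6 0 0 0;0 1.4 0 0.3 0 0 0;0 1.2 0 0.1 0 0 0;0 0.3 0 0 0 0 0;0 0.2 0 0 0 0 0;0 0 0 0 0 0 0;0 0 0 0 0 0 0'; python3 b.py
```

```text
t: 5.45
position: [0.5475, -0.0155, 0.0715]
tool_rot: [0.43, 0.903, -0.0, 0.003]
contact_force: [12.8, -14.2, -3.4]
opening: 0.004
gripper_force: 9.7
t 5.45 box mm [-116.2554   36.5194   71.5249] tool in box [ 3.1396 -0.0034 -0.0079] f [ 12.8405 -14.2296  -3.3896]
```

```bash
python3 -m jog '0 -2 0 0 0 0 0;0 -4.5 0 0 0 0 0;2 -0.5 0 -4.5 0 0 0;5 0 0 -4.5 0 0 0;5 0 0 -4.5 0 0 0;5 0 0 -4.5 0 0 0;5 -4.1 -2.9 0 0 0 0;5 -4.1 -2.9 0 0 0 0;5 -4.1 -2.9 0 0 0 0;5 -4.1 -2.9 0 0 0 0;5 -4.1 -2.9 0 0 0 0;5 0 0 0 0 0 0' 15; python3 b.py;  python3 - <<'E'
from h import *
import cv2
s=r.sense();w=r.snapshot("wrist");i=r.snapshot("scene");t=r.snapshot("top")
np.save("w1.npy",np.r_[s["position"],s["tool_rot"]])
cv2.imwrite("pics/w1.png",w);cv2.imwrite("pics/t1.png",t);cv2.imwrite("pics/sc1.png",i)
a=cv2.resize(i[160:265,250:390],(800,600),interpolation=cv2.INTER_CUBIC);b=cv2.resize(w,(640,400))
b=cv2.resize(w[20:400,:],(500,300))
cv2.imwrite("pics/m2.png",np.vstack([cv2.resize(a,(400,300)),]))
m=np.zeros((600,800,3),np.uint8);m[:300,:400]=cv2.resize(a,(400,300));m[:300,400:]=cv2.resize(t[140:222,290:400],(400,300),interpolation=cv2.INTER_CUBIC);m[300:,:500]=b
cv2.imwrite("pics/m2.png",m)
E
```

```text
t: 6.65
position: [0.6043, -0.324, 0.2504]
tool_rot: [0.433, 0.901, -0.002, 0.0]
contact_force: [-0.5, -0.1, -0.5]
opening: 0.531
gripper_force: 0.0
t 6.65 box mm [-391.3275  187.2118  250.3628] tool in box [-3.1387  0.0128  0.0022] f [-0.4958 -0.1161 -0.5428]
```

View pics/m2.png

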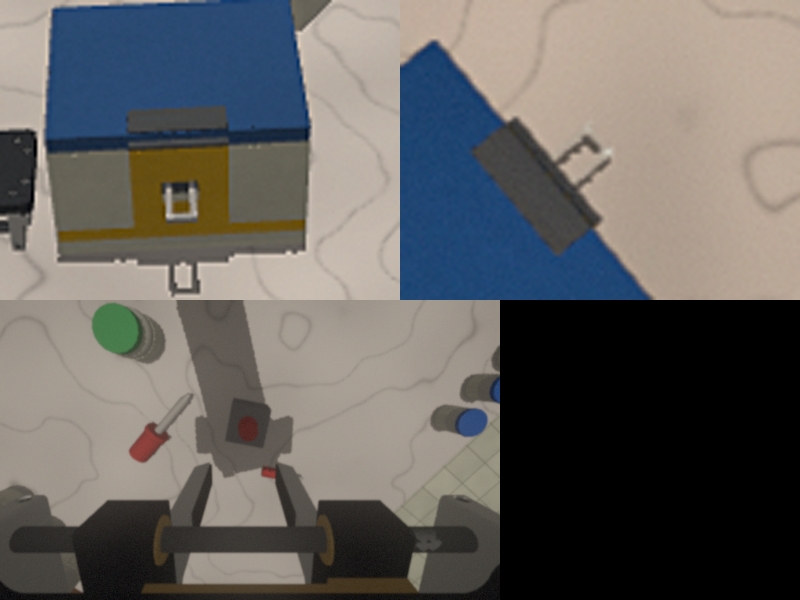

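The hasp lies flat with the staple through its slot, and the pin is below me in the block at about wrist pixel (318,185). I'll refine the pin and staple positions.

Run:
```python
from h import *
import cv2
P=np.load("w1.npy");M=R.from_quat(P[3:]).as_matrix();K=C["wrist"]["intrinsics"];T=C["wrist"]["tool_from_camera"]
w=cv2.imread("pics/w1.png");b,g,rr=[w[...,k].astype(int) for k in range(3)]
m=((rr>1.8*g)&(rr>50)).astype(np.uint8);m[:140]=0;m[230:]=0;m[:,:290]=0;m[:,345:]=0
ys,xs=np.nonzero(m);print("red px",len(xs),xs.min(),xs.max(),ys.min(),ys.max())
# silhouette model fit
th=np.linspace(0,2*np.pi,40)
def sil(p):
    Q=[[p[0]+a*np.cos(t),p[1]+a*np.sin(t),z] for a,z in((.015,.07),(.015,.076),(.013,.112)) for t in th]
    X=(np.array(Q)-P[:3])@M; X=(X-T[:3,3])@T[:3,:3]; u=X@K.T; u=u[:,:2]/u[:,2:]; return np.r_[u.min(0),u.max(0)]
o=np.array([xs.min(),ys.min(),xs.max()+1,ys.max()+1])-0.5
q=least_squares(lambda p:sil(p)-o,[.605,-.32]);print("pin",q.x,q.fun)
d=np.r_[q.x,.083]-P[:3];print("tool shift cm",100*M.T@d)
f=lambda p:np.r_[proj("top",p)-(344.7,178.5),proj("scene",p)-(313.7,236.1)]
e=least_squares(f,[.6,0,.09]);print("staple end",e.x,e.fun)
Rb=R.from_euler('z',2.2541).as_matrix();print("in box",1e3*Rb.T@(e.x-[.5024,.0977,0]))
```

```text
red px 559 306 329 168 197
pin [ 0.6086 -0.3198] [-0.946  -1.4305  0.9446  1.3556]
tool shift cm [ 0.0826  0.6465 16.7344]
staple end [ 0.5934 -0.017   0.0898] [-0.5216 -0.585  -0.7839  0.0827]
in box [-146.3683    1.8669   89.8264]
```

```bash
python3 -m jog '5 0.08 0.65 2 0 0 0;5 0 0 4 0 0 0;5 0 0 4 0 0 0;5 0 0 3 0 0 0;5 0 0 2 0 0 0;5 0 0 1.2 0 0 0;5 0 0 0.5 0 0 0;5 0 0 0 0 0 0' 15; python3 -m jog '2 0 0 0 0 0 0;2 0 0 0 0 0 0;2 0 0 0 0 0 0;2 0 0 0 0 0 0;2 0 0 0 0 0 0;2 0 0 0 0 0 0' 25; python3 b.py
```

```text
t: 7.6
position: [0.6116, -0.3118, 0.0838]
tool_rot: [0.429, 0.903, 0.0, 0.0]
contact_force: [0.2, 0.2, 0.1]
opening: 0.531
gripper_force: 0.0
t: 8.2
position: [0.6092, -0.3156, 0.0849]
tool_rot: [0.431, 0.902, -0.002, -0.0]
contact_force: [-13.7, -7.2, 13.9]
opening: 0.267
gripper_force: 25.0
t 8.2 box mm [-387.9489  178.1441   84.8585] tool in box [-3.1384  0.0048  0.0019] f [-13.7397  -7.1563  13.904 ]
```

```bash
python3 -m jog '2 0 -0.3 0 0 0 0;2 0 0 -1 0 0 0;2 0 0 -3 0 0 0;2 0 0 -4 0 0 0;2 0 0 -4.5 0 0 0;2 0 0 -4 0 0 0;2 0 0 0 0 0 0' 25; python3 b.py; python3 -m jog '2 4.4 2.97 0 0 0 0;2 4.4 2.97 0 0 0 0;2 4.4 2.97 0 0 0 0;2 4.4 2.97 0 0 0 0;2 4.4 2.97 0 0 0 0;2 4.2 2.97 0 0 0 0;2 0 0 0 0 0 0;2 0 0 0 0 0 0'; python3 b.py
```

```text
t: 8.9
position: [0.6107, -0.3156, 0.2552]
tool_rot: [0.429, 0.903, 0.0, 0.004]
contact_force: [0.1, -1.0, -1.4]
opening: 0.264
gripper_force: 24.9
t 8.9 box mm [-388.8636  176.9413  255.2198] tool in box [ 3.1376 -0.0003 -0.0118] f [ 0.0561 -0.9503 -1.3845]
t: 9.7
position: [0.5832, -0.0141, 0.2486]
tool_rot: [0.428, 0.904, 0.0, -0.0]
contact_force: [0.6, -1.3, -1.8]
opening: 0.262
gripper_force: 24.9
t 9.7 box mm [-137.6891    7.9692  248.6148] tool in box [3.1414 0.0035 0.0002] f [ 0.6017 -1.2583 -1.843 ]
```

```bash
python3 -m jog '2 1.1 0.75 2 0 0 0;2 0 0 2 0 0 0;2 0 0 1.3 0 0 0;2 0 0 0 0 0 0;2 0 0 0 0 0 0'; python3 b.py
python3 - <<'E'
from h import *
import cv2
s=r.sense();w=r.snapshot("wrist");i=r.snapshot("scene");t=r.snapshot("top")
print(s["position"],s["tool_rot"])
m=np.zeros((600,800,3),np.uint8)
f=lambda im,W,H:cv2.resize(im,(W,H),interpolation=cv2.INTER_CUBIC)
m[:300,:400]=f(i[180:255,265:365],400,300);m[:300,400:]=f(t[140:215,300:400],400,300);m[300:,:480]=f(w,480,300)
m[300:,480:]=f(w[200:350,230:390],320,300)
cv2.imwrite("pics/m3.png",m)
E
```

```text
t: 10.2
position: [0.5824, -0.0033, 0.196]
tool_rot: [0.43, 0.903, -0.0, 0.0]
contact_force: [0.5, -0.8, -1.1]
opening: 0.264
gripper_force: 24.9
t 10.2 box mm [-128.8031    1.7138  196.0015] tool in box [-3.1415  0.0027  0.0008] f [ 0.5491 -0.7684 -1.1261]
[ 0.5824 -0.0033  0.196 ] [ 0.4301  0.9028 -0.0001  0.0002]
```

View pics/m3.png

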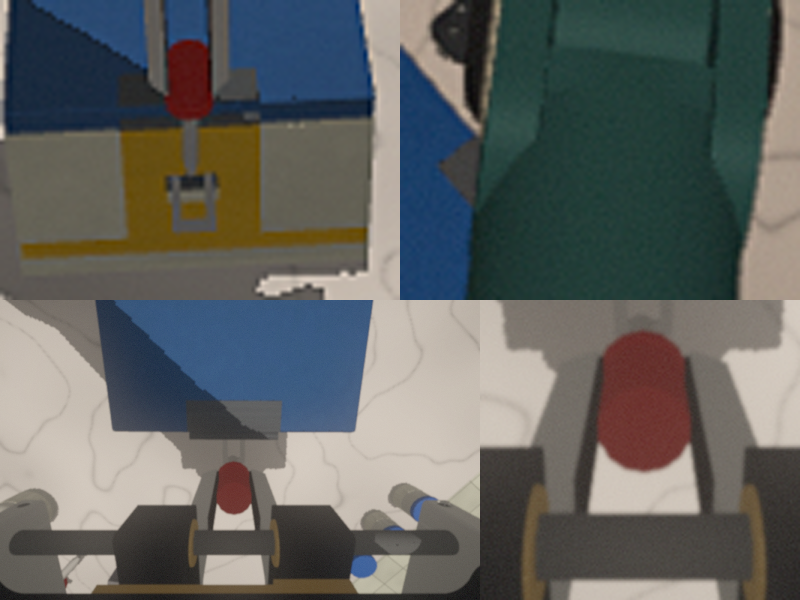

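Run:
```python
from h import *
import cv2
i=r.snapshot("scene");c=i[195:243,290:338]
cv2.imwrite("pics/z.png",cv2.resize(c,(576,576),interpolation=cv2.INTER_CUBIC))
Rb=R.from_euler('z',2.2541).as_matrix()
W=lambda *p:Rb@np.array(p)/1e3+[.5024,.0977,0]
for n,p in(("staple end outer L",(-151,14,90)),("R",(-151,-14,90)),("near L",(-107,14,93)),("near R",(-107,-14,93)),("pin flange",(-130,0,183)),("tip",(-130,0,123)),("tip down",(-130,0,93)),("tip y+3",(-130,3,123))):
    print(n,(proj("scene",W(*p))-[290,195])*12)
```

```text
staple end outer L [219.1068 511.9906]
R [350.1239 505.2699]
near L [211.4984 358.6606]
near R [339.2814 352.1933]
pin flange [267.9126 117.9214]
tip [276.084  328.9461]
tip down [279.9734 429.3901]
tip y+3 [261.9754 329.6585]
```

View pics/z.png

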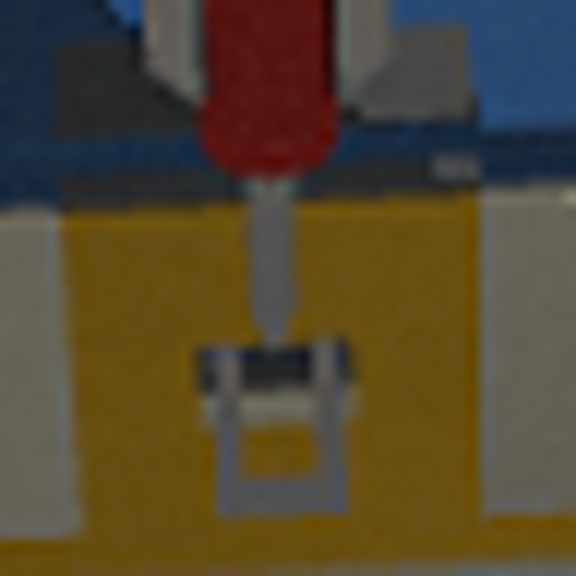

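The pin tip at crop (276,345) is centred on the loop, whose bars span 217 to 350, and the loop matches the model. I'll shift 4 mm inward and lower it.

```bash
python3 -m jog '2 0.4 0 1 0 0 0;2 0 0 1 0 0 0;2 0 0 1 0 0 0;2 0 0 1 0 0 0;2 0 0 1 0 0 0;2 0 0 1 0 0 0;2 0 0 1 0 0 0;2 0 0 0.7 0 0 0;2 0 0 0 0 0 0;2 0 0 0 0 0 0'; python3 b.py
```

```text
t: 11.4
position: [0.5798, 0.0008, 0.1186]
tool_rot: [0.429, 0.903, -0.0, 0.0]
contact_force: [-0.3, 0.4, -1.5]
opening: 0.264
gripper_force: 24.9
t 11.4 box mm [-124.0143    1.2004  118.5952] tool in box [-3.1416  0.0006  0.0003] f [-0.3317  0.3703 -1.4802]
```

No contact forces, so it is going in cleanly. I'll continue down gently to the seat.

```bash
python3 -m jog '2 0 0 0.3 0 0 0;2 0 0 0.3 0 0 0;2 0 0 0.2 0 0 0;2 0 0 0 0 0 0;2 0 0 0 0 0 0'; python3 b.py
```

```text
t: 11.9
position: [0.5796, 0.0008, 0.1105]
tool_rot: [0.429, 0.903, -0.0, 0.0]
contact_force: [-0.2, -0.4, -0.5]
opening: 0.266
gripper_force: 24.9
t 11.9 box mm [-123.9112    1.2699  110.5005] tool in box [-3.1415  0.0005  0.0001] f [-0.1943 -0.4466 -0.5187]
```

```bash
python3 -m jog '2 0 0 0.15 0 0 0;2 0 0 0.15 0 0 0;2 0 0 0 0 0 0;2 0 0 0 0 0 0'; python3 b.py
```

```text
t: 12.3
position: [0.5796, 0.0007, 0.1076]
tool_rot: [0.429, 0.903, -0.0, 0.0]
contact_force: [-3.0, -1.1, 4.4]
opening: 0.266
gripper_force: 25.0
t 12.3 box mm [-123.9543    1.3279  107.6319] tool in box [ 3.1416 -0.0006 -0.0001] f [-2.9508 -1.0762  4.3568]
```

```bash
python3 -m jog '2.7 0 0 -0.1 0 0 0;3.2 0 0 0 0 0 0;4.5 0 0 0 0 0 0;4.5 0 0 0 0 0 0;4.5 0 0 0 0 0 0' && python3 -m jog '4.5 0 0 -2 0 0 0;4.5 0 0 -4 0 0 0;4.5 0 0 -4.5 0 0 0;4.5 0 0 -4.5 0 0 0;4.5 3 0 -2 0 0 0;4.5 5 0 0 0 0 0;4.5 5 0 0 0 0 0;4.5 0 0 0 0 0 0'
python3 - <<'E'
from h import *
import cv2
i=r.snapshot("scene");t=r.snapshot("top")
f=lambda im:cv2.resize(im,(400,400),interpolation=cv2.INTER_CUBIC)
cv2.imwrite("pics/f.png",np.hstack([f(i[180:260,270:350]),f(t[140:220,300:380])]))
E
```

```text
t: 12.8
position: [0.5797, 0.0009, 0.1084]
tool_rot: [0.429, 0.903, -0.0, 0.0]
contact_force: [-0.6, -0.3, -0.0]
opening: 0.477
gripper_force: 0.0
t: 13.6
position: [0.4946, 0.1068, 0.2787]
tool_rot: [0.426, 0.905, 0.001, -0.001]
contact_force: [1.2, -0.2, -0.7]
opening: 0.48
gripper_force: 0.0
```

View pics/f.png

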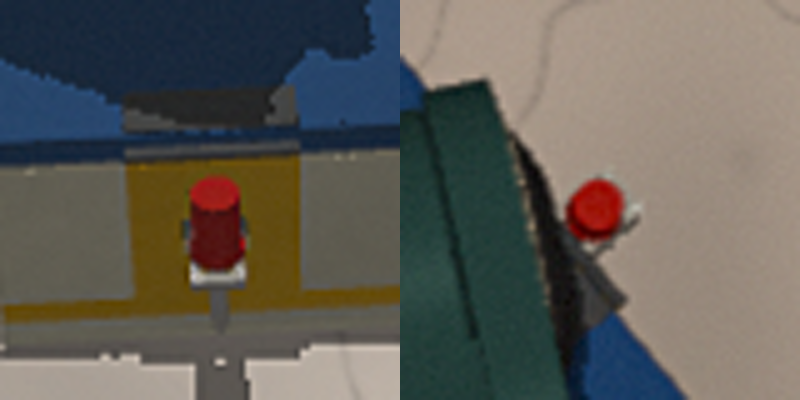

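The pin stands upright through the loop, with its head on the bars at crop (217,270) and its shank below. The lid and hasp are shut and the robot is clear.

```bash
python3 -c "
from rig import r
print(r.sign_off())"
```

```text
the job is handed in; nothing more can be done
None
```

I handed the job in at about 14 s: the lid is shut, the hasp lies over the staple, and the pin stands upright through the loop and released; I saw no contact with the jar, bottle or carton, and no verdict came back.

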